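Find the cleared transfer crate and dock it

TASK

Two look-alike transfer crates are back from the wash, and one has a green clearance disc under its base. Working only by pushing with the fingers, never gripping or lifting, roll each crate to your right, over its lower right edge, until both lie on their right walls with their undersides facing the open left side of the bench; then push the one with the green disc, as it lies, across the yellow line and home, flush against the aluminium dispatch rail along the wall. Leave the other crate lying where it fell and disturb nothing else.

Things in the scene. Friction and masses are not known exactly. Their poses are not given: they have to be found in the camera images.
- crate_a: one of two crates alike from outside: white tub, blue lid, blank card pocket on the left (+y) wall; closed rigid box 104 (x) x 70 (y) x 100 high (z) mm, about 0.3 kg. Origin at the centre of its underside, z up through the lid, y to the robot's left, towards the open side of the bench (within 0.12 rad). Rubber strips 10 mm wide, 4 mm thick run along x under its left and right edges
- crate_a_center (a point): centre of crate_a, half-way up. Lying on its right (-y) wall the crate is 70 mm high and 100 mm long in y, its underside facing left; it then slides when pushed low down with 2 to 3 N
- crate_a_edge (a point): middle of the right (-y) lower edge of crate_a: the edge it tips over, which stays on the bench. The crate tips (about 1.5 N) when its left wall is pushed to the right within 20 mm of the top; after some 50 mm of push there (tilt 35 deg) it passes its balance and falls onto its right wall by itself
- crate_a_lid_near (a point): corner where the top of the lid of crate_a meets its right (-y) wall, at the end nearer to the robot (x = -52 mm); on the bench, foremost towards the wall, once the crate lies
- crate_a_lid_far (a point): corner where the top of the lid of crate_a meets its right (-y) wall, at the end farther from the robot (x = +52 mm); on the bench, foremost towards the wall, once the crate lies
- crate_b: one of two crates alike from outside: white tub, blue lid, blank card pocket on the left (+y) wall; closed rigid box 104 (x) x 70 (y) x 100 high (z) mm, about 0.3 kg. Origin at the centre of its underside, z up through the lid, y to the robot's left, towards the open side of the bench (within 0.12 rad). Rubber strips 10 mm wide, 4 mm thick run along x under its left and right edges
- crate_b_center (a point): centre of crate_b, half-way up. Lying on its right (-y) wall the crate is 70 mm high and 100 mm long in y, its underside facing left; it then slides when pushed low down with 2 to 3 N
- crate_b_edge (a point): middle of the right (-y) lower edge of crate_b: the edge it tips over, which stays on the bench. The crate tips (about 1.5 N) when its left wall is pushed to the right within 20 mm of the top; after some 50 mm of push there (tilt 35 deg) it passes its balance and falls onto its right wall by itself
- crate_b_lid_near (a point): corner where the top of the lid of crate_b meets its right (-y) wall, at the end nearer to the robot (x = -52 mm); on the bench, foremost towards the wall, once the crate lies
- crate_b_lid_far (a point): corner where the top of the lid of crate_b meets its right (-y) wall, at the end farther from the robot (x = +52 mm); on the bench, foremost towards the wall, once the crate lies
- stamp (a point): centre of the round green disc (43 mm, with a white ring in it) stuck in the middle of the underside of one of the two crates; hidden until that crate is tipped. The other crate's underside is bare white but for the moulded ring of the base
- rail: dispatch rail, fixed: aluminium angle 300 mm long, 40 mm high, standing on the bench on the robot's right, along the wall, with a yellow tape line (flat, does not hinder sliding) 113 mm in front of it. Origin on the bench at the middle of the face that crates are pushed against; x along the rail away from the robot, y square out from that face to the left, towards the crates
- tape_roll: roll of beige tape lying flat, 101 mm across, 19 high; bystander, to be left alone; origin at the centre of its underside (for lying things, of its footprint)
- marker: blue marker pen lying, 123 mm long; bystander, to be left alone; origin at the centre of its underside (for lying things, of its footprint)
- gauze_pack: folded gauze pack with a blue band, 58x87x28 mm; bystander, to be left alone; origin at the centre of its underside (for lying things, of its footprint)
- vial_orange: small vial with orange cap, 22 mm across, 47 high; bystander, to be left alone; origin at the centre of its underside (for lying things, of its footprint)
- vial_green: small vial with green cap, 22 mm across, 47 high; bystander, to be left alone; origin at the centre of its underside (for lying things, of its footprint)
- timer: white timer on its foot, 66x62x64 mm; bystander, to be left alone; origin at the centre of its underside (for lying things, of its footprint)
There are look-alikes about, which are no part of the job. Leave any orange look-alike of the crate_a alone.

How it is judged:
On the way, in this order (a step that is already met when the one before it is completed fails the run):
1. both crates lie on their right walls, undersides to the open left side (angle between each of crate_a, crate_b's own y axis and vertical below 0.2 rad and height (world z) of each of crate_a_edge, crate_b_edge below 0.012 m), for 0.2 s.
2. the crate with the green disc lies flush against the dispatch rail (angle between crate_b's own y axis and vertical below 0.2 rad and x of crate_b_center in the frame of rail between -0.14 and 0.14 m and y of crate_b_lid_near in the frame of rail between -0.006 and 0.008 m and y of crate_b_lid_far in the frame of rail between -0.006 and 0.008 m), for 0.2 s.
At the end, for the whole second after the job is handed in: The crate with the green disc lies at rest on its right wall with both lower lid corners within 8 mm of the dispatch rail's face; the other crate lies at rest on its right wall where it fell (all of step 2 and angle between crate_a's own y axis and vertical below 0.2 rad and height (world z) of each of crate_a_edge, crate_b_edge below 0.012 m and linear speed of each of crate_a, crate_b below 0.02 m/s); the robot touches nothing.
It fails at once if a crate is lifted off its tipping edge (more than 20 mm) (height (world z) of any of crate_a_edge, crate_b_edge above 0.02 m).
It fails at once if the unstamped crate is pushed away from its place (its tipping edge more than 80 mm) (distance of crate_a_edge from where it was at the start of the episode above 0.08 m).
It fails at once if a bystander is moved more than 30 mm (distance of any of tape_roll, marker, gauze_pack, vial_orange, vial_green, timer from where it was at the start of the episode above 0.03 m).
It also fails if it takes over 51 s, if anything falls off the work surface, if the arm or the gripper's body presses on something with over 40 N, if the wrist force passes 120 N, or if a joint passes its speed limit or range.

ROBOT

A 7-joint arm with a two-finger parallel gripper is mounted at the origin on the work surface; the furniture and walls round the work are solid. World frame = base frame: x ahead of the robot, y to its left, z up, the work surface at z = 0. Lengths are in m, angles in rad, forces in N, time in s.
With the tool pointing down it reaches from about 0.425 to 0.925 m from the base axis. Payload 6.8 kg.
Tool frame: the origin (TCP) lies midway between the tips of the shut fingers; the grasp point (between the pads) lies 19 mm behind it; z points along the fingers, y is the line along which they close (so a half turn about z gives the same grasp; the last joint's range is limited). The gripper opens to 85 mm and grips with 20 to 120 N. Pads are 22 mm wide; open, the fingers measure 114 mm over their backs; the gripper's body (76 mm by 85 mm) begins 54 mm behind the grasp point. The pads swing forward as they close: fully open they stand 13 mm farther back than shut.
Start: joints at [-1.313, 0.477, 0.022, 1.555, -0.011, 1.109, -0.083], TCP at [0.241, 0.63, 0.231] pointing down, gripper open.
Joint ranges: [-2.96, 2.96], [-0.34, 2.1], [-1.41, 1.46], [0.24, 2.44], [-1.37, 4.51], [0.17, 1.92], [-2.96, 2.96]. Speed limits (rad/s): [2.39, 2.39, 3.14, 3.14, 3.14, 3.14, 3.14].

INTERFACE

Orientations are given as a unit quaternion [w, x, y, z].
In Python, from station import * gives the robot as it stands. The module is installed in compiled form; this text tells all that it offers.
- The arm moves only by the shell command python3 -m jog 'ROWS' [OPENING] [FORCE]. ROWS is JSON, a list of rows, each an object of numbers: "x", "y", "z": the shift along the tool's x, y, z in m; "ax", "ay", "az": the turn, a rotation vector about the tool's x, y, z in rad. In form: [{"x": .., "y": .., "z": .., "ax": .., "ay": .., "az": ..}, ...]. A call has 1 to 12 rows; each row is the pose to reach, as a shift and turn from the pose commanded when the call began, along the tool's axes at that moment; what a row does not reach only later rows make up. A row lasts 1/10 s, in which the tool goes at most 50 mm and 8.59 degrees, less where a joint would pass 70% of its speed; a pose out of reach is approached as far as the arm can. A call with a gripper value outside its range is refused whole. OPENING is the opening, from 0 (shut) to 1 (fully open), set as the call begins (- or left out, the last holds). The fingers move at their own pace and stop on an object; FORCE is the grip in N (left out, the last holds). Time passes only in rows, so rows that repeat a pose let the fingers close. It gives the time, the measured TCP pose, the force, the opening and the grip force at its end, in the units of the state.
- get_obs(): the state, without advancing time (a new reading comes with each control period).
- read_camera(name): name is "scene" or "top" or "wrist"; returns the picture (480x640x3 uint8, red, green, blue); there is no depth.
- camera_params(name): a dict with "K" (3x3 intrinsics, pixels), "origin" and "attitude" of the camera in the world. Camera axes: x right, y up, looking along -z (the intrinsics and any distortion apply to the point x, -y, -z); pixel columns grow to the right and rows downward; lengths in m; the calibration is good to about 2 mm. A picture is of the moment at which its call begins: read the wrist's pose just before it. camera_params takes no time and is no camera call; for the wrist camera it gives the pose at the moment of the call.
- hand_in(): hands the job in; it is judged then, once.
The state is a dict: "t": time; "q": joint angles; "joint_vel": joint speeds; "joint_torque": joint torques, N m; "eef_pos": TCP position; "tool_rot": TCP orientation; "contact_force": force on the tool from outside, world axes, zero at the start; "torque": the same for the moment, N m; "gripper_width": opening from 0.0 (shut) to 1.0 (fully open); "grasp_force": force on a finger pad.
Only numpy, scipy, OpenCV 4.12 (cv2) and the standard library are available. Lean on these libraries where they do the work, as an engineer would, in place of code of your own. Each camera call takes 0.05 s, during which the arm holds its last target. There are 200 camera calls.

## Working session

There is one attempt and no reset: what is moved stays moved. The work goes in short steps, Python scripts to look and compute and a shell command to move; the robot and the scene stay as the last step left them, time stands still between calls to the robot, and variables do not carry over. Pictures are saved under pics/ and viewed, at most 10 in all, crops included, and the job is handed in when it is done.

```bash
mkdir -p pics; cat > h.py <<'E'
from station import *
import numpy as np, cv2
from scipy.spatial.transform import Rotation as R
def cam(n):
    p=camera_params(n); a=np.array(p["attitude"],float)
    M=a if a.shape==(3,3) else R.from_quat(a[[1,2,3,0]]).as_matrix()
    return np.array(p["K"]),np.array(p["origin"]),M,p
def ray(n,u,v,z):
    K,o,M,p=cam(n); d=np.linalg.inv(K)@[u,v,1]; d=M@[d[0],-d[1],-d[2]]
    return o+d*(z-o[2])/d[2]
def pix(n,P):
    K,o,M,p=cam(n); c=M.T@(np.array(P)-o); q=K@[c[0],-c[1],-c[2]]; return q[:2]/q[2]
def snap(n,f):
    im=read_camera(n); cv2.imwrite("pics/"+f,im[:,:,::-1]); return im
E
python3 - <<'E'
from h import *
snap("top","t0.png");snap("scene","s0.png")
for n in("top","scene"):print(camera_params(n))
o=get_obs();print(o["t"],o["eef_pos"],o["tool_rot"],R.from_quat(np.array(o["tool_rot"])[[1,2,3,0]]).as_matrix().round(3))
E
```

```text
{'K': array([[494.8950308 ,   0.        , 323.70641413],
       [  0.        , 494.8950308 , 235.65554886],
       [  0.        ,   0.        ,   1.        ]]), 'origin': array([ 0.44851494, -0.0209169 ,  1.1229259 ]), 'attitude': array([-0.70605863, -0.03318062,  0.02104377,  0.70706252])}
{'K': array([[527.83754857,   0.        , 322.08710938],
       [  0.        , 527.83754857, 232.29453803],
       [  0.        ,   0.        ,   1.        ]]), 'origin': array([1.12097537, 0.87890433, 0.98419814]), 'attitude': array([0.26196546, 0.10989488, 0.40473213, 0.86918877])}
0.1 [0.24129787 0.62984097 0.23040746] [-8.30640636e-05  1.81913274e-01  9.83314239e-01 -8.13254909e-04] [[-0.934  0.358 -0.   ]
 [ 0.358  0.934 -0.002]
 [-0.    -0.002 -1.   ]]
```

View pics/t0.png

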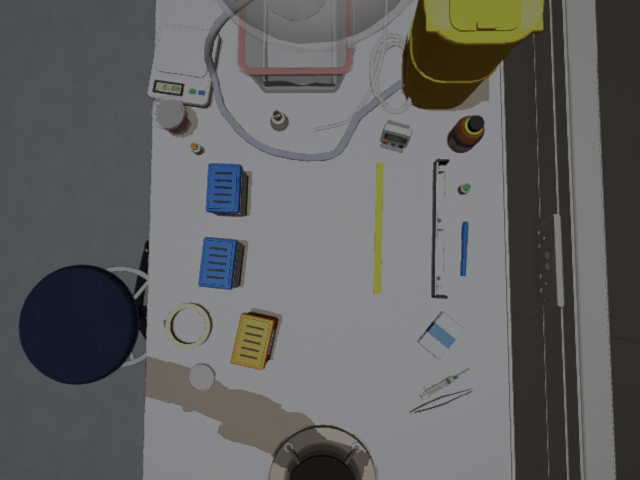

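View pics/s0.png

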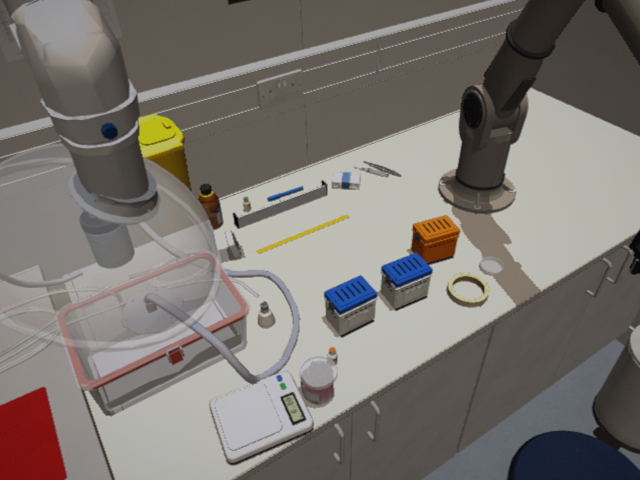

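The top view shows the crates with blue lids at about (225,188) and (219,263), the orange look-alike at (255,340) and the tape roll at (188,325). The yellow line is at column 378, and the rail runs from (440,160) to (440,297). The timer (396,135) is near the rail's far end, and the arm is out of view on the left.

```bash
python3 - <<'E'
from h import *
im=cv2.imread("pics/t0.png");hsv=cv2.cvtColor(im,cv2.COLOR_BGR2HSV)
def show(name,m,z,amin=100):
    for c in cv2.findContours(m,0,2)[0]:
        if cv2.contourArea(c)<amin: continue
        r=cv2.minAreaRect(c);b=cv2.boxPoints(r)
        print(name,np.round(r[0],1),"ctr",ray("top",*r[0],z)[:2].round(3),"corners",[ray("top",*p,z)[:2].round(3).tolist() for p in b])
m=cv2.inRange(hsv,(105,150,90),(120,255,255)); m[:, :190]=0; m[:, 260:]=0
show("lid",m,.1,500)
m=cv2.inRange(hsv,(22,120,120),(35,255,255)); m[:155]=0;m[300:]=0;m[:,:360]=0
show("line",m,0)
m=cv2.inRange(hsv,(8,150,80),(25,255,255)); m[:300]=0
show("orange",m,.1,300)
# rail
g=cv2.cvtColor(im,cv2.COLOR_BGR2GRAY)
for r in(180,200,230,260,280):print(r,g[r,428:452])
cv2.imwrite("pics/crop.png",cv2.resize(im[120:320,170:480],None,fx=2.5,fy=2.5,interpolation=cv2.INTER_CUBIC))
for n,p in dict(timer=(396,135),tape=(188,325),vialo=(196,148),grayvial=(279,120)).items():print(n,ray("top",*p,.02)[:2].round(3))
E
```

```text
lid [217.3 262.8] ctr [0.471 0.217] corners [[0.425, 0.255], [0.526, 0.245], [0.518, 0.179], [0.417, 0.189]]
lid [223.2 187.9] ctr [0.628 0.207] corners [[0.58, 0.242], [0.681, 0.239], [0.677, 0.172], [0.576, 0.176]]
line [378.2 228.1] ctr [ 0.552 -0.126] corners [[0.405, -0.114], [0.702, -0.123], [0.702, -0.138], [0.405, -0.128]]
180 [137 137 138 138 119  70  42  51 108 134 137 137 137 137 137 137 129 135
 137 136 137 137 137 137]
200 [137 137 137 137 107  61  39  51 126 131 135 137 137 137 137 137 137 137
 137 137 137 137 137 137]
230 [137 137 139 137  89  47  42  73 127 107  90  89  91 106 124 125 134 137
 137 137 137 137 137 137]
260 [137 138 138 106  61  40  57 127 138 137 137 137 137 137 136 126 133 137
 137 137 138 137 137 137]
280 [137 139 137  90  48  40  52 127 128 127 113 126 136 137 138 137 137 137
 137 137 137 137 137 138]
timer [ 0.762 -0.166]
tape [0.335 0.299]
vialo [0.734 0.289]
grayvial [0.798 0.1  ]
```

View pics/crop.png

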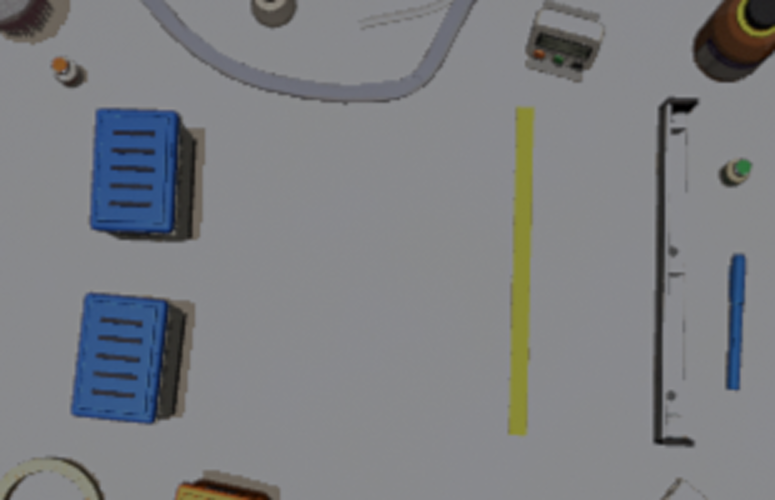

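```bash
cat >> h.py <<'E'
def tgt(x,y,z,yaw=0,tilt=.25):
    """shift and turn in tool axes to TCP pose: tool y along rail/crate x (yaw), fingertips leaning to -y"""
    o=get_obs(); r0=R.from_quat(np.array(o["tool_rot"])[[1,2,3,0]])
    Y=np.array([1,0,0]);Z=np.array([0,-np.sin(tilt),-np.cos(tilt)])
    r1=R.from_euler("z",yaw)*R.from_matrix(np.c_[np.cross(Y,Z),Y,Z])
    print("t",round(o["t"],2),"shift",r0.inv().apply(np.array([x,y,z])-o["eef_pos"]).round(4),"turn",(r0.inv()*r1).as_rotvec().round(3))
E
python3 - <<'E'
from h import *
for u,v in((432,200),(431,260),(433,180),(431,280)):print(ray("top",u,v,0)[:2].round(3),ray("top",u,v,.04)[:2].round(3))
tgt(.48,.312,.2,-.1)
E
```

```text
[ 0.616 -0.249] [ 0.61  -0.241]
[ 0.479 -0.244] [ 0.478 -0.236]
[ 0.662 -0.252] [ 0.654 -0.244]
[ 0.434 -0.243] [ 0.435 -0.235]
t 0.1 shift [-0.3366 -0.2114  0.0308] turn [ 0.162 -0.212  1.298]
```

```bash
python3 -m jog '[{"x":-0.0420,"y":-0.0264,"z":0.0039,"ax":0.018,"ay":-0.024,"az":0.144},{"x":-0.0842,"y":-0.0528,"z":0.0077,"ax":0.036,"ay":-0.047,"az":0.288},{"x":-0.126,"y":-0.079,"z":0.0115,"ax":0.054,"ay":-0.071,"az":0.433},{"x":-0.168,"y":-0.105,"z":0.015,"ax":0.072,"ay":-0.094,"az":0.577},{"x":-0.21,"y":-0.132,"z":0.019,"ax":0.09,"ay":-0.118,"az":0.721},{"x":-0.252,"y":-0.158,"z":0.023,"ax":0.108,"ay":-0.141,"az":0.865},{"x":-0.294,"y":-0.185,"z":0.027,"ax":0.126,"ay":-0.165,"az":1.01},{"x":-0.3366,"y":-0.2114,"z":0.0308,"ax":0.144,"ay":-0.188,"az":1.154},{"x":-0.3366,"y":-0.2114,"z":0.0308,"ax":0.162,"ay":-0.212,"az":1.298},{"x":-0.3366,"y":-0.2114,"z":0.0308,"ax":0.162,"ay":-0.212,"az":1.298},{"x":-0.3366,"y":-0.2114,"z":0.0308,"ax":0.162,"ay":-0.212,"az":1.298}]' 0.6
python3 - <<'E'
from h import *
o=get_obs();print(np.round(o["q"],2),np.round(o["eef_pos"],3),np.round(o["contact_force"],2))
tgt(.4785,.292,.088,-.1)
snap("wrist","w1.png")
print([pix("wrist",p).round() for p in((.4785,.252,.1),(.417,.189,.1),(.526,.245,.1))])
E
```

```text
t: 1.2
eef_pos: [0.4793, 0.3137, 0.2]
tool_rot: [0.083, 0.734, 0.668, -0.092]
contact_force: [-0.4, 0.2, -0.8]
gripper_width: 0.599
grasp_force: 0.0
[-1.1   0.46  0.44  1.74 -0.02  1.15 -0.77] [0.479 0.314 0.2  ] [-0.41  0.24 -0.84]
t 1.2 shift [0.0065 0.0014 0.1139] turn [-0.    -0.002  0.006]
[array([328., 284.]), array([251., 361.]), array([403., 287.])]
```

View pics/w1.png

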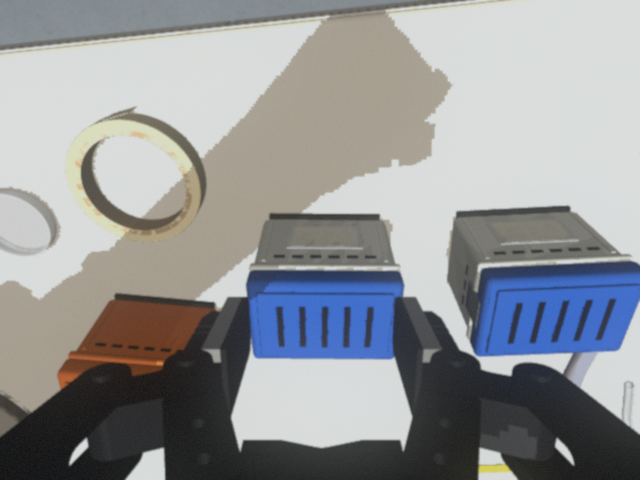

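```bash
python3 -m jog '[{"x":0.0028,"y":0.0005,"z":0.045},{"x":0.0055,"y":0.001,"z":0.085},{"x":0.0065,"y":0.0014,"z":0.1139},{"x":0.0065,"y":0.0014,"z":0.1139},{"x":0.0065,"y":0.0014,"z":0.1139}]'
python3 -m jog '[{"x":-0.0097,"z":0.0025},{"x":-0.0194,"z":0.0049},{"x":-0.0291,"z":0.0074},{"x":-0.0388,"z":0.0099},{"x":-0.0436,"z":0.0111},{"x":-0.0484,"z":0.0124},{"x":-0.0533,"z":0.0136},{"x":-0.0581,"z":0.0148},{"x":-0.0581,"z":0.0148}]'
python3 - <<'E'
from h import *
o=get_obs();print(np.round(o["eef_pos"],3),np.round(o["contact_force"],2))
E
```

```text
[0.479 0.314 0.2  ] [-0.17  0.4   0.57]validation failed for argument at $[0]...
validation failed for argument at $[0]...
```

```bash
python3 -m jog '[{"x":0.0028,"y":0.0005,"z":0.045,"ax":0,"ay":0,"az":0},{"x":0.0055,"y":0.001,"z":0.085,"ax":0,"ay":0,"az":0},{"x":0.0065,"y":0.0014,"z":0.1139,"ax":0,"ay":0,"az":0},{"x":0.0065,"y":0.0014,"z":0.1139,"ax":0,"ay":0,"az":0},{"x":0.0065,"y":0.0014,"z":0.1139,"ax":0,"ay":0,"az":0}]' && python3 -m jog '[{"x":-0.0097,"y":0,"z":0.0025,"ax":0,"ay":0,"az":0},{"x":-0.0194,"y":0,"z":0.0049,"ax":0,"ay":0,"az":0},{"x":-0.0291,"y":0,"z":0.0074,"ax":0,"ay":0,"az":0},{"x":-0.0388,"y":0,"z":0.0099,"ax":0,"ay":0,"az":0},{"x":-0.0436,"y":0,"z":0.0111,"ax":0,"ay":0,"az":0},{"x":-0.0484,"y":0,"z":0.0124,"ax":0,"ay":0,"az":0},{"x":-0.0533,"y":0,"z":0.0136,"ax":0,"ay":0,"az":0},{"x":-0.0581,"y":0,"z":0.0148,"ax":0,"ay":0,"az":0},{"x":-0.0581,"y":0,"z":0.0148,"ax":0,"ay":0,"az":0}]'
```

```text
t: 1.75
eef_pos: [0.479, 0.2918, 0.089]
tool_rot: [0.083, 0.735, 0.667, -0.092]
contact_force: [0.3, 0.4, 0.8]
gripper_width: 0.598
grasp_force: 0.0
t: 2.65
eef_pos: [0.4731, 0.2299, 0.0883]
tool_rot: [0.083, 0.736, 0.665, -0.092]
contact_force: [1.1, -0.3, 0.0]
gripper_width: 0.6
grasp_force: 0.3
```

```bash
python3 -m jog '[{"x":-0.0048,"y":0,"z":0.0012,"ax":0,"ay":0,"az":0},{"x":-0.0097,"y":0,"z":0.0025,"ax":0,"ay":0,"az":0},{"x":-0.0145,"y":0,"z":0.0037,"ax":0,"ay":0,"az":0},{"x":-0.0145,"y":0,"z":0.0037,"ax":0,"ay":0,"az":0}]'
python3 - <<'E'
from h import *
im=snap("scene","s1.png"); cv2.imwrite("pics/s1c.png",cv2.resize(im[150:400,220:520,::-1],None,fx=2,fy=2))
E
```

```text
t: 3.05
eef_pos: [0.4715, 0.2148, 0.0883]
tool_rot: [0.083, 0.736, 0.665, -0.093]
contact_force: [0.2, -0.5, -0.6]
gripper_width: 0.598
grasp_force: 0.0
```

View pics/s1c.png

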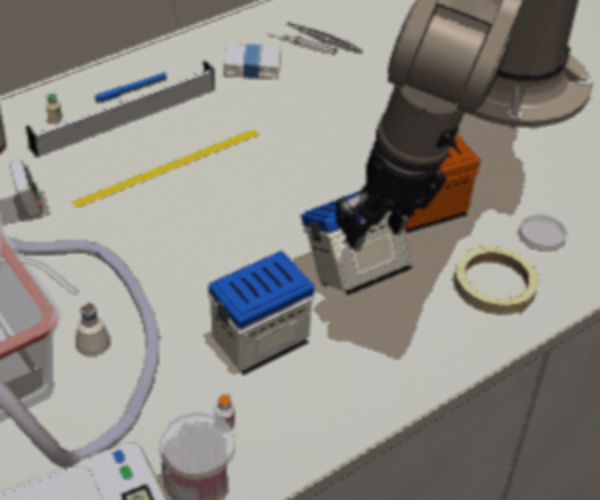

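The near crate, at about (360,240) in the crop, is tilting as planned on its right lower edge, pushed by the fingers. I'll keep going.

```bash
python3 -m jog '[{"x":-0.0048,"y":0,"z":0.0012,"ax":0,"ay":0,"az":0},{"x":-0.0097,"y":0,"z":0.0025,"ax":0,"ay":0,"az":0},{"x":-0.0145,"y":0,"z":0.0037,"ax":0,"ay":0,"az":0},{"x":-0.0194,"y":0,"z":0.0049,"ax":0,"ay":0,"az":0},{"x":-0.0242,"y":0,"z":0.0062,"ax":0,"ay":0,"az":0},{"x":-0.0291,"y":0,"z":0.0074,"ax":0,"ay":0,"az":0},{"x":-0.0291,"y":0,"z":0.0074,"ax":0,"ay":0,"az":0},{"x":-0.0291,"y":0,"z":0.0074,"ax":0,"ay":0,"az":0}]'
python3 - <<'E'
from h import *
im=snap("scene","s2.png"); cv2.imwrite("pics/s2c.png",cv2.resize(im[150:400,220:520,::-1],None,fx=2,fy=2))
# clear back out to the left and up, over to the far crate
tgt(.632,.285,.16,-.035)
E
```

```text
t: 3.9
eef_pos: [0.4689, 0.1864, 0.0884]
tool_rot: [0.083, 0.736, 0.666, -0.092]
contact_force: [-0.1, -0.2, 0.2]
gripper_width: 0.599
grasp_force: 0.0
t 3.95 shift [ 0.0931  0.1524 -0.0974] turn [-0.016 -0.002 -0.063]
```

View pics/s2c.png

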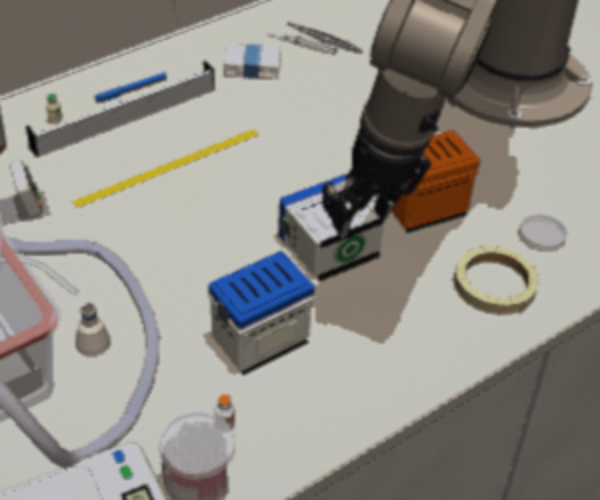

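The near crate has fallen onto its right wall and its underside shows the green disc, at (350,247) in the crop. Next I'll tip the far crate.

```bash
python3 -m jog '[{"x":-0.009,"y":0,"z":-0.035,"ax":0,"ay":0,"az":0},{"x":-0.018,"y":0,"z":-0.07,"ax":0,"ay":0,"az":0},{"x":0.015,"y":0.038,"z":-0.077,"ax":-0.004,"ay":0,"az":-0.015},{"x":0.04,"y":0.076,"z":-0.084,"ax":-0.008,"ay":0,"az":-0.03},{"x":0.066,"y":0.114,"z":-0.09,"ax":-0.012,"ay":0,"az":-0.045},{"x":0.0931,"y":0.1524,"z":-0.0974,"ax":-0.016,"ay":-0.002,"az":-0.063},{"x":0.0931,"y":0.1524,"z":-0.0974,"ax":-0.016,"ay":-0.002,"az":-0.063},{"x":0.0931,"y":0.1524,"z":-0.0974,"ax":-0.016,"ay":-0.002,"az":-0.063}]'
python3 - <<'E'
from h import *
tgt(.632,.285,.088,-.035)
E
```

```text
t: 4.75
eef_pos: [0.6321, 0.2851, 0.1589]
tool_rot: [0.087, 0.714, 0.689, -0.09]
contact_force: [-0.1, -0.2, -0.4]
gripper_width: 0.603
grasp_force: 0.0
t 4.75 shift [ 0.0175 -0.0001  0.0687] turn [-0.001  0.001  0.   ]
```

```bash
python3 -m jog '[{"x":0.009,"y":0,"z":0.035,"ax":0,"ay":0,"az":0},{"x":0.0175,"y":0,"z":0.0687,"ax":0,"ay":0,"az":0},{"x":0.0175,"y":0,"z":0.0687,"ax":0,"ay":0,"az":0},{"x":0.0175,"y":0,"z":0.0687,"ax":0,"ay":0,"az":0}]' && python3 -m jog '[{"x":-0.0097,"y":0,"z":0.0025,"ax":0,"ay":0,"az":0},{"x":-0.0194,"y":0,"z":0.0049,"ax":0,"ay":0,"az":0},{"x":-0.0291,"y":0,"z":0.0074,"ax":0,"ay":0,"az":0},{"x":-0.034,"y":0,"z":0.0086,"ax":0,"ay":0,"az":0},{"x":-0.0388,"y":0,"z":0.0099,"ax":0,"ay":0,"az":0},{"x":-0.0436,"y":0,"z":0.0111,"ax":0,"ay":0,"az":0},{"x":-0.0484,"y":0,"z":0.0124,"ax":0,"ay":0,"az":0},{"x":-0.0533,"y":0,"z":0.0136,"ax":0,"ay":0,"az":0},{"x":-0.0581,"y":0,"z":0.0148,"ax":0,"ay":0,"az":0},{"x":-0.063,"y":0,"z":0.0161,"ax":0,"ay":0,"az":0},{"x":-0.068,"y":0,"z":0.0173,"ax":0,"ay":0,"az":0}]' && python3 -m jog '[{"x":-0.0048,"y":0,"z":0.0012,"ax":0,"ay":0,"az":0},{"x":-0.0097,"y":0,"z":0.0025,"ax":0,"ay":0,"az":0},{"x":-0.0145,"y":0,"z":0.0037,"ax":0,"ay":0,"az":0},{"x":-0.0194,"y":0,"z":0.0049,"ax":0,"ay":0,"az":0},{"x":-0.0242,"y":0,"z":0.0062,"ax":0,"ay":0,"az":0},{"x":-0.0291,"y":0,"z":0.0074,"ax":0,"ay":0,"az":0},{"x":-0.034,"y":0,"z":0.0086,"ax":0,"ay":0,"az":0},{"x":-0.034,"y":0,"z":0.0086,"ax":0,"ay":0,"az":0},{"x":-0.034,"y":0,"z":0.0086,"ax":0,"ay":0,"az":0}]'
python3 - <<'E'
from h import *
im=snap("scene","s3.png"); cv2.imwrite("pics/s3c.png",cv2.resize(im[150:400,220:520,::-1],None,fx=2,fy=2))
g=cv2.inRange(cv2.cvtColor(im,cv2.COLOR_RGB2HSV),(50,80,40),(85,255,255));g[:230]=0;g[330:]=0;g[:,:330]=0;g[:,430:]=0
c=max(cv2.findContours(g,0,2)[0],key=cv2.contourArea);(u,v),_,_=cv2.minAreaRect(c)
print("disc",u,v,ray("scene",u,v,.035).round(3),get_obs()["t"])
E
```

```text
t: 5.15
eef_pos: [0.6312, 0.2842, 0.0896]
tool_rot: [0.087, 0.714, 0.689, -0.09]
contact_force: [0.3, -0.6, 0.6]
gripper_width: 0.601
grasp_force: 0.0
t: 6.25
eef_pos: [0.6294, 0.2138, 0.089]
tool_rot: [0.087, 0.714, 0.689, -0.09]
contact_force: [0.7, 1.0, 1.1]
gripper_width: 0.601
grasp_force: 0.6
t: 7.15
eef_pos: [0.6282, 0.1795, 0.0892]
tool_rot: [0.087, 0.714, 0.689, -0.09]
contact_force: [0.7, -0.2, 0.1]
gripper_width: 0.599
grasp_force: 0.0
disc 394.7500305175781 273.75 [0.467 0.173 0.035] 7.2
```

View pics/s3c.png

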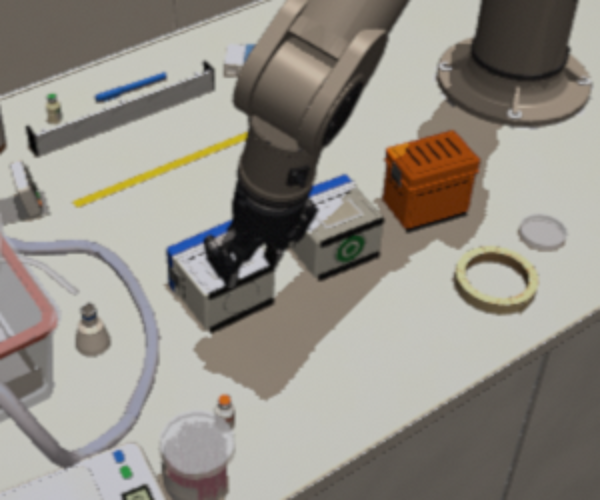

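Both crates now lie on their right walls, and the far one's underside is bare, so the near one is the stamped crate. Its disc is at (.467,.173,.035), at the right height and where I expected it.

```bash
python3 - <<'E'
from h import *
tgt(.628,.18,.15,-.035);tgt(.472,.23,.15,-.1,.28)
E
```

```text
t 7.2 shift [-0.0149 -0.0002 -0.059 ] turn [0. 0. 0.]
t 7.2 shift [ 0.0283 -0.1579 -0.07  ] turn [ 0.017 -0.03   0.063]
```

```bash
python3 -m jog '[{"x":-0.0075,"y":0,"z":-0.03,"ax":0,"ay":0,"az":0},{"x":-0.0149,"y":0,"z":-0.059,"ax":0,"ay":0,"az":0},{"x":-0.004,"y":-0.04,"z":-0.062,"ax":0.004,"ay":-0.008,"az":0.016},{"x":0.007,"y":-0.08,"z":-0.065,"ax":0.008,"ay":-0.015,"az":0.032},{"x":0.018,"y":-0.12,"z":-0.068,"ax":0.012,"ay":-0.022,"az":0.048},{"x":0.0283,"y":-0.1579,"z":-0.07,"ax":0.017,"ay":-0.03,"az":0.063},{"x":0.0283,"y":-0.1579,"z":-0.07,"ax":0.017,"ay":-0.03,"az":0.063},{"x":0.0283,"y":-0.1579,"z":-0.07,"ax":0.017,"ay":-0.03,"az":0.063}]'
python3 - <<'E'
from h import *
tgt(.472,.23,.017,-.1,.28)
E
```

```text
t: 8.0
eef_pos: [0.4716, 0.2309, 0.1502]
tool_rot: [0.094, 0.734, 0.665, -0.103]
contact_force: [0.6, -1.4, 0.8]
gripper_width: 0.594
grasp_force: 0.0
t 8.0 shift [0.0359 0.0005 0.1283] turn [ 0.001 -0.     0.002]
```

```bash
python3 -m jog '[{"x":0.011,"y":0,"z":0.04,"ax":0,"ay":0,"az":0},{"x":0.0225,"y":0,"z":0.08,"ax":0,"ay":0,"az":0},{"x":0.03,"y":0,"z":0.107,"ax":0,"ay":0,"az":0},{"x":0.0359,"y":0.0005,"z":0.1283,"ax":0,"ay":0,"az":0},{"x":0.0359,"y":0.0005,"z":0.1283,"ax":0,"ay":0,"az":0},{"x":0.0359,"y":0.0005,"z":0.1283,"ax":0,"ay":0,"az":0}]'
python3 - <<'E'
from h import *
tgt(.467,.18,.017,-.1,.28);tgt(.463,.06,.017,-.033,.28)
E
```

```text
t: 8.6
eef_pos: [0.4736, 0.2281, 0.0171]
tool_rot: [0.094, 0.735, 0.664, -0.104]
contact_force: [0.5, -0.5, 0.4]
gripper_width: 0.601
grasp_force: 0.0
t 8.6 shift [-0.0466 -0.0017  0.0136] turn [ 0.     0.001 -0.002]
t 8.6 shift [-0.1617  0.0065  0.0468] turn [-0.018  0.001 -0.066]
```

```bash
python3 -m jog '[{"x":-0.0155,"y":0,"z":0.0045,"ax":0,"ay":0,"az":0},{"x":-0.031,"y":-0.001,"z":0.009,"ax":0,"ay":0,"az":0},{"x":-0.0466,"y":-0.0017,"z":0.0136,"ax":0,"ay":0,"az":0},{"x":-0.058,"y":-0.001,"z":0.0169,"ax":0,"ay":0,"az":-0.005},{"x":-0.07,"y":0,"z":0.0204,"ax":-0.003,"ay":0,"az":-0.013},{"x":-0.082,"y":0.001,"z":0.0238,"ax":-0.006,"ay":0,"az":-0.021},{"x":-0.094,"y":0.002,"z":0.0273,"ax":-0.008,"ay":0,"az":-0.029},{"x":-0.106,"y":0.003,"z":0.0307,"ax":-0.01,"ay":0,"az":-0.037},{"x":-0.118,"y":0.004,"z":0.0342,"ax":-0.012,"ay":0,"az":-0.045},{"x":-0.13,"y":0.005,"z":0.0376,"ax":-0.014,"ay":0,"az":-0.053},{"x":-0.145,"y":0.006,"z":0.042,"ax":-0.016,"ay":0,"az":-0.06},{"x":-0.1617,"y":0.0065,"z":0.0468,"ax":-0.018,"ay":0.001,"az":-0.066}]'
python3 - <<'E'
from h import *
im=snap("top","t4.png"); cv2.imwrite("pics/t4c.png",cv2.resize(im[120:320,170:480,::-1],None,fx=2.5,fy=2.5,interpolation=cv2.INTER_CUBIC))
tgt(.459,-.06,.017,-.033,.28)
E
```

```text
t: 9.8
eef_pos: [0.4621, 0.0596, 0.0165]
tool_rot: [0.097, 0.711, 0.689, -0.1]
contact_force: [0.3, 1.9, 1.9]
gripper_width: 0.596
grasp_force: 1.2
t 9.85 shift [-0.1108  0.0023  0.0319] turn [-0.003  0.002 -0.001]
```

View pics/t4c.png

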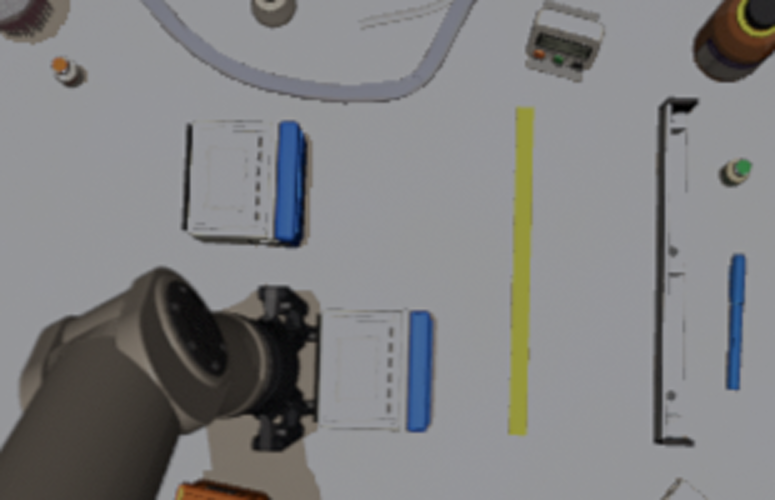

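The stamped crate is sliding square to the rail, its lid at (420,370) in the crop, and the other crate lies undisturbed at (245,180).

```bash
python3 -m jog '[{"x":-0.01,"y":0,"z":0.0029,"ax":0,"ay":0,"az":0},{"x":-0.02,"y":0.0005,"z":0.0058,"ax":0,"ay":0,"az":0},{"x":-0.03,"y":0.0005,"z":0.0086,"ax":0,"ay":0,"az":0},{"x":-0.04,"y":0.001,"z":0.0115,"ax":0,"ay":0,"az":0},{"x":-0.05,"y":0.001,"z":0.0144,"ax":0,"ay":0,"az":0},{"x":-0.06,"y":0.001,"z":0.0173,"ax":0,"ay":0,"az":0},{"x":-0.07,"y":0.0015,"z":0.02,"ax":0,"ay":0,"az":0},{"x":-0.08,"y":0.0015,"z":0.023,"ax":0,"ay":0,"az":0},{"x":-0.09,"y":0.002,"z":0.026,"ax":0,"ay":0,"az":0},{"x":-0.1,"y":0.002,"z":0.0288,"ax":0,"ay":0,"az":0},{"x":-0.1108,"y":0.0023,"z":0.0319,"ax":0,"ay":0,"az":0}]'
python3 - <<'E'
from h import *
tgt(.4565,-.13,.017,-.033,.28)
E
```

```text
t: 10.95
eef_pos: [0.4606, -0.0554, 0.0164]
tool_rot: [0.097, 0.711, 0.689, -0.1]
contact_force: [0.2, 2.2, 1.5]
gripper_width: 0.603
grasp_force: 1.2
t 10.95 shift [-0.0719 -0.0017  0.02  ] turn [-0.    -0.001  0.001]
```

```bash
python3 -m jog '[{"x":-0.012,"y":0,"z":0.0033,"ax":0,"ay":0,"az":0},{"x":-0.022,"y":0,"z":0.0061,"ax":0,"ay":0,"az":0},{"x":-0.032,"y":0,"z":0.0089,"ax":0,"ay":0,"az":0},{"x":-0.041,"y":0,"z":0.0114,"ax":0,"ay":0,"az":0},{"x":-0.049,"y":0,"z":0.0136,"ax":0,"ay":0,"az":0},{"x":-0.056,"y":0,"z":0.0156,"ax":0,"ay":0,"az":0},{"x":-0.062,"y":0,"z":0.0172,"ax":0,"ay":0,"az":0},{"x":-0.067,"y":0,"z":0.0186,"ax":0,"ay":0,"az":0},{"x":-0.072,"y":0,"z":0.02,"ax":0,"ay":0,"az":0},{"x":-0.072,"y":0,"z":0.02,"ax":0,"ay":0,"az":0}]'
python3 -m jog '[{"x":-0.002,"y":0,"z":0.0006,"ax":0,"ay":0,"az":0},{"x":-0.004,"y":0,"z":0.0011,"ax":0,"ay":0,"az":0},{"x":-0.006,"y":0,"z":0.0017,"ax":0,"ay":0,"az":0},{"x":-0.006,"y":0,"z":0.0017,"ax":0,"ay":0,"az":0}]'
```

```text
t: 11.95
eef_pos: [0.4581, -0.1302, 0.0172]
tool_rot: [0.097, 0.712, 0.689, -0.1]
contact_force: [0.0, -0.3, -0.4]
gripper_width: 0.6
grasp_force: 0.0
t: 12.35
eef_pos: [0.4581, -0.1357, 0.0171]
tool_rot: [0.097, 0.711, 0.689, -0.1]
contact_force: [-0.5, 1.3, -0.9]
gripper_width: 0.595
grasp_force: 0.4
```

Near the rail now, so I'll advance in small steps until the force rises.

```bash
python3 -m jog '[{"x":-0.0015,"y":0,"z":0.0004,"ax":0,"ay":0,"az":0},{"x":-0.003,"y":0,"z":0.0009,"ax":0,"ay":0,"az":0},{"x":-0.003,"y":0,"z":0.0009,"ax":0,"ay":0,"az":0}]'
python3 -m jog '[{"x":-0.0015,"y":0,"z":0.0004,"ax":0,"ay":0,"az":0},{"x":-0.003,"y":0,"z":0.0009,"ax":0,"ay":0,"az":0},{"x":-0.003,"y":0,"z":0.0009,"ax":0,"ay":0,"az":0}]'
python3 - <<'E'
from h import *
im=snap("top","t5.png"); cv2.imwrite("pics/t5c.png",cv2.resize(im[140:320,330:480,::-1],None,fx=3.3,fy=3.3,interpolation=cv2.INTER_CUBIC))
E
```

```text
t: 12.65
eef_pos: [0.458, -0.1389, 0.0171]
tool_rot: [0.097, 0.711, 0.689, -0.1]
contact_force: [0.2, 1.0, -0.4]
gripper_width: 0.602
grasp_force: 0.6
t: 12.95
eef_pos: [0.4581, -0.1405, 0.0169]
tool_rot: [0.096, 0.711, 0.689, -0.1]
contact_force: [-0.6, 8.4, 4.0]
gripper_width: 0.602
grasp_force: 3.8
```

View pics/t5c.png

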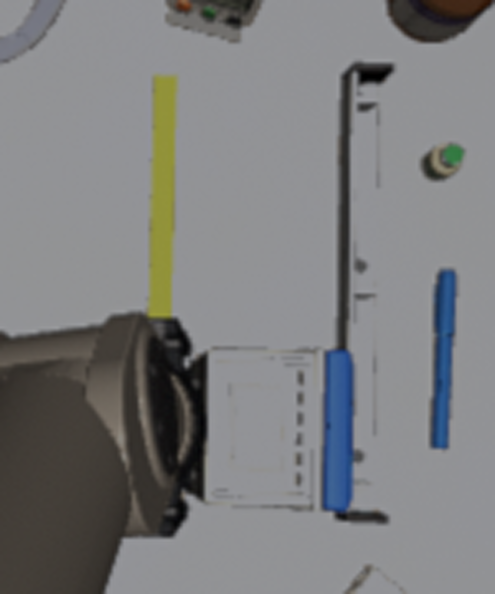

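The lid at (338,430) sits squarely against the rail face and the force has risen to 8 N, so it is seated. One small extra press, then I'll back off.

```bash
python3 -m jog '[{"x":-0.001,"y":0,"z":0.0003,"ax":0,"ay":0,"az":0},{"x":-0.001,"y":0,"z":0.0003,"ax":0,"ay":0,"az":0},{"x":-0.001,"y":0,"z":0.0003,"ax":0,"ay":0,"az":0}]'
python3 -m jog '[{"x":0.005,"y":0,"z":-0.0014,"ax":0,"ay":0,"az":0},{"x":0.015,"y":0,"z":-0.0043,"ax":0,"ay":0,"az":0},{"x":0.03,"y":0,"z":-0.0086,"ax":0,"ay":0,"az":0},{"x":0.045,"y":0,"z":-0.013,"ax":0,"ay":0,"az":0},{"x":0.045,"y":0,"z":-0.05,"ax":0,"ay":0,"az":0},{"x":0.045,"y":0,"z":-0.09,"ax":0,"ay":0,"az":0},{"x":0.045,"y":0,"z":-0.13,"ax":0,"ay":0,"az":0},{"x":0.045,"y":0,"z":-0.13,"ax":0,"ay":0,"az":0},{"x":0.045,"y":0,"z":-0.13,"ax":0,"ay":0,"az":0}]'
python3 - <<'E'
from h import *
im=snap("top","t6.png");hsv=cv2.cvtColor(im,cv2.COLOR_RGB2HSV)
m=cv2.inRange(hsv,(105,150,70),(120,255,255));m[:,:420]=0;m[:,452:]=0
c=max(cv2.findContours(m,0,2)[0],key=cv2.contourArea);b=cv2.boxPoints(cv2.minAreaRect(c))
# lid top-face corners against the rail line (z=.07), rail frame y
n=np.array([.033,.9995]);f=np.array([.552,-.126])-.113*n
for p in b:
    P=ray("top",*p,.07)[:2];print(P.round(3),"rail y",round(float((P-f)@n),4))
E
```

```text
t: 13.3
eef_pos: [0.4581, -0.1406, 0.0168]
tool_rot: [0.096, 0.711, 0.69, -0.099]
contact_force: [-2.1, 10.4, 6.1]
gripper_width: 0.601
grasp_force: 5.6
t: 14.2
eef_pos: [0.4608, -0.0633, 0.13]
tool_rot: [0.097, 0.711, 0.689, -0.099]
contact_force: [0.3, 0.5, -0.6]
gripper_width: 0.602
grasp_force: 0.0
[ 0.406 -0.222] rail y 0.0125
[ 0.507 -0.226] rail y 0.0111
[ 0.507 -0.243] rail y -0.0057
[ 0.405 -0.238] rail y -0.0042
```

```bash
python3 -c "
from station import *
print(hand_in())"
```

```text
the job is handed in; nothing more can be done
None
```

The job is handed in at about 14 s. Both crates lie on their right walls, the green-disc crate sits flush against the dispatch rail, and the other lies where it fell; no bystander looked moved in the pictures. The judge's result was not shown.

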